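# Weigh the candle from the back of the supply crate

## Task

Weigh the candle that stands at the back of the wooden crate: the three tall things standing close before and beside it (bottle, canister and carton) are in the way, so first take them out and stand all three upright on the grey tray, then lift the candle out and set it upright in the middle of the scale's pan. Leave it on the scale and put the three tall things back in the crate, each upright on the very spot where it stood before. Set things down rather than drop them, knock nothing over, and leave the small tin and the small jar in the crate where they are.

Things in the scene. Friction and masses are not known exactly. Their poses are not given: they have to be found in the camera images.
- crate: Open dark wooden crate, fixed, 168 (x) by 256 mm (y), inside 152 by 236; floor 8 mm, slatted sides 54, ends and posts 64 mm above the table. Origin: centre of its underside; its -x side faces the robot within 12 degrees. Candle at x, y = 36, 0 mm. Tall things, in any order, at (36, 60), (36, -60), (-20, 0). Small tin and jar at (-47, 82), (-47, -82), either way round. All within 3 mm.
- bottle: Round amber glass bottle with paper label and black screw cap, about 0.18 kg. Body 50 mm across up to 86 mm, then a sloping shoulder and neck; the cap is 34 mm across, from 100 to 124 mm above its foot (the top): a good grip. Origin: centre of its underside, z up its axis.
- canister: Tall plain metal canister, a straight cylinder 52 mm across and 108 mm high with a slip lid flush in width, about 0.16 kg, stays closed. Origin: centre of its underside, z up.
- carton: Upright closed kraft cardboard carton, 52 mm (its x) by 56 mm (its y) and 124 mm high, stiff, about 0.14 kg; at the start square to the crate within 4 degrees, its x along the crate's x, whichever of the three spots it has. Origin: centre of its underside, z up.
- candle: The candle: open steel tin 54 mm across and 42 mm high, filled with pale hard wax, with a flat wooden wick standing in its middle up to 58 mm above the tin's underside; about 0.13 kg. At the start only 1 to 11 mm are free between it and the tall things and 13 mm to the crate's back wall; once they are gone it can be gripped along the crate's y. Origin: centre of its underside, z up.
- tray: Grey enamelled steel tray, fixed to the table, 256 by 164 mm outside, flat inside 248 (its x) by 156 mm (its y), floor 4 mm above the table, rim 19 mm above the table. On one side of the table, to the robot's left or right; empty at the start. Its long axis x points away from the robot within 9 degrees. Origin: centre of its underside.
- scale: White digital kitchen scale, fixed to the table, on the other side from the tray, its display towards the robot within 9 degrees. Round flat steel pan 132 mm across, top 36 mm above the table, rigid. The base reaches from 118 mm before to 78 mm behind the pan's centre, 150 mm wide, 23 mm high. Origin: on the table, straight under the centre of the pan.
- small_tin: Small closed tin with lid, 46 mm across, 32 mm high, in a front corner of the crate: leave it. Origin: centre of its underside.
- dye_jar: Small glass jar of dark dye chips with cork stopper, 46 mm across, 52 mm high, in a front corner of the crate: leave it. Origin: centre of its underside.

How it is judged:
By the outcome, as a careful person would: the job done as asked, in the order asked, and still so for the second after the job is handed in, with the robot touching nothing.
It also fails if it takes over 144 s, if anything falls off the work surface, if the arm or the gripper's body presses on something with over 40 N, if the wrist force passes 120 N, or if a joint passes its speed limit or range.

## Robot

A 6-joint arm with a two-finger parallel gripper is mounted at the origin on the work surface. World frame = base frame: x ahead of the robot, y to its left, z up, the work surface at z = 0. Lengths are in m, angles in degrees, forces in N, time in s.
With the tool pointing down it reaches from about 0.4 to 0.825 m from the base axis. Payload 7 kg.
Tool frame: the origin (TCP) lies midway between the tips of the shut fingers; the grasp point (between the pads) lies r.grip_depth behind it (r.grip_depth is the distance from the TCP to the grasp point, in m); z points along the fingers, y is the line along which they close (so a half turn about z gives the same grasp; the last joint's range is limited). The gripper opens to 88 mm and grips with 3 to 60 N. Pads are 19 mm wide; open, the fingers measure 130 mm over their backs; the gripper's body (78 mm by 193 mm) begins 47 mm behind the grasp point.
Start: joints at [-48.524, 20.546, 0.682, 0, -70.136, -16.507], TCP at [0.285, -0.612, 0.227] pointing down, gripper open.
Joint ranges: [-176.03, 176.03], [-82.01, 121.73], [-58.28, 71.71], [-173.87, 95.51], [-174.79, -0.11], [-173.66, 173.66]. Speed limits (degrees/s): [136.94, 136.94, 172.46, 180, 180, 180].

## Interface

Orientations are given as [roll, pitch, yaw] about the fixed x, y, z axes, in that order (R = Rz(yaw) Ry(pitch) Rx(roll)).
In Python, from plant import r gives the robot as it stands.
- The arm moves only by the shell command python3 drive.py 'ROWS' [OPENING] [FORCE]. ROWS is a JSON object whose key "offsets" holds a list of rows, 1 to 12 of them, each of 6 numbers: dx, dy, dz in mm, then a rotation vector rx, ry, rz in units of 10 degrees; each row is the pose to reach, as a shift and turn from the pose commanded when the command began, along the tool's axes at that moment; what a row does not reach only later rows make up. A row lasts 1/12 s, in which the tool goes at most 0.0417 m and 7.16 degrees, less where a joint would pass 70% of its speed; a pose out of reach is approached as far as the arm can. OPENING is the finger opening in m, set as the command begins (- or left out keeps the last). The fingers move at their own pace and stop on an object; FORCE is the grip in N (left out, the last holds). Time passes only in rows, so rows that do not move let the fingers close. It prints the time, the measured TCP pose, the force, the opening and the grip force at its end. Input that does not fit is refused with a message, and nothing moves.
- r.get_state(): the state, without advancing time (a new reading comes with each control period).
- r.capture(name): name is "scene" or "top" or "wrist"; returns a dict with "frame" (480x640x3 uint8, red, green, blue), "z_map" (480x640 float32, m along the optical axis (not along the pixel's ray), 0 where there is no reading), "fx", "fy", "cx", "cy" (pixels), "cam_to_world" (4x4, takes a point from camera to world coordinates). Camera axes: x right, y down, z forward; pixel columns grow to the right and rows downward; lengths in m; the calibration is good to about 2 mm. A picture is of the moment at which its call begins.
- r.close_job(): hands the job in; it is judged then, once.
The state is a dict: "time_s": time; "joints": joint angles; "qd": joint speeds; "joint_torque": joint torques, N m; "tcp_pos": TCP position; "eef_rot": TCP orientation; "contact_force": force on the tool from outside, world axes, zero at the start; "moment": the same for the moment, N m; "gripper_width": finger opening in m; "gripper_force": force on a finger pad.
Only numpy, scipy, OpenCV 4.12 (cv2) and the standard library are available. Lean on these libraries where they do the work, as an engineer would, in place of code of your own. Each camera call takes 0.05 s, during which the arm holds its last target. There are 200 camera calls.

## Working session

There is one attempt and no reset: what is moved stays moved. The work goes in short steps, Python scripts to look and compute and a shell command to move; the robot and the scene stay as the last step left them, time stands still between calls to the robot, and variables do not carry over. Pictures are saved under pics/ and viewed, at most 14 in all, crops included, and the job is handed in when it is done.

```bash
ls; mkdir -p pics; python3 - <<'E'
from plant import r
import cv2,numpy as np
print(r.get_state(), r.grip_depth)
for n in ("scene","top"):
    c=r.capture(n); cv2.imwrite(f"pics/{n}0.png",c["frame"][:,:,::-1]); np.savez(f"{n}0.npz",**c)
    print(n,c["fx"],c["cx"],c["cy"],c["cam_to_world"].round(3).tolist())
E
```

```text
drive.py
pics
plant.py
{'time_s': 0.0, 'joints': array([-4.85248574e+01,  2.05905503e+01,  6.33548083e-01, -1.87967320e-02,
       -7.01338020e+01, -1.65091560e+01]), 'qd': array([-0.04387787, -0.01092862,  0.02490422,  0.06632289,  0.04204282,
       -0.01948115]), 'joint_torque': array([-1.94136970e-03, -5.82721639e+01,  2.93046427e+01,  6.99693784e+00,
        6.68291192e-03, -1.76779972e-04]), 'tcp_pos': array([ 0.2846986 , -0.61149757,  0.2256351 ]), 'eef_rot': array([ 1.79907918e+02, -8.86436949e-03, -1.55040408e+02]), 'contact_force': array([ 0.54905612, -0.61881651,  0.10103051]), 'moment': array([-0.0286681 ,  0.0295048 ,  0.01023727]), 'gripper_force': 0.0, 'gripper_width': 0.0878848197362332} 0.0188
scene 472.9804369437668 316.48727857329976 237.74235156297044 [[-0.087, 0.607, -0.79, 1.24], [0.996, 0.063, -0.061, 0.061], [0.012, -0.792, -0.61, 0.596], [0.0, 0.0, 0.0, 1.0]]
top 444.73450029179804 319.43776870052824 239.95446439414505 [[-0.082, -0.974, 0.213, 0.406], [-0.997, 0.08, -0.019, 0.008], [0.001, -0.214, -0.977, 0.816], [0.0, 0.0, 0.0, 1.0]]
```
View pics/scene0.png

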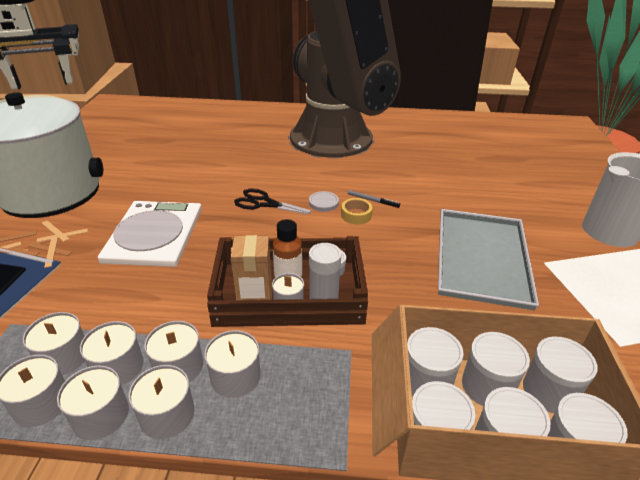

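View pics/top0.png

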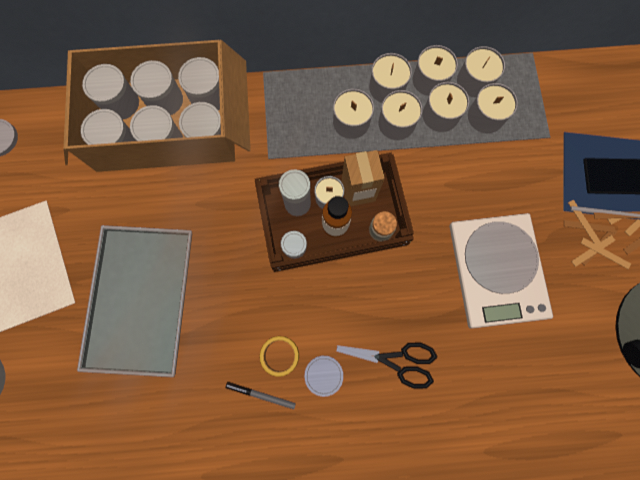

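The top view shows the tray on the left (+y), with corners near (103,227), (190,231), (80,371) and (175,375). The scale's pan is at about (502,257). In the crate the canister is at (294,185), the candle at (329,191), the carton at (363,172), the bottle cap at (338,207), the tin at (293,244) and the jar at (384,224).

```bash
cat > h.py <<'E'
import numpy as np,cv2
def cloud(c):
    z=c["z_map"]; v,u=np.mgrid[:480,:640]
    P=np.stack([(u-c["cx"])/c["fx"]*z,(v-c["cy"])/c["fy"]*z,z],-1)
    T=c["cam_to_world"]; W=P@T[:3,:3].T+T[:3,3]; W[z<=0]=np.nan; return W
E
python3 - <<'E'
import numpy as np,cv2
from h import cloud
c=dict(np.load("top0.npz")); W=cloud(c)
s=dict(np.load("scene0.npz")); S=cloud(s)
cv2.imwrite("pics/crop0.png",cv2.resize(c["frame"][140:280,240:430,::-1],None,fx=4,fy=4,interpolation=cv2.INTER_CUBIC))
def reg(W,box,zlo,zhi,name):
    v0,v1,u0,u1=box; p=W[v0:v1,u0:u1].reshape(-1,3); p=p[(p[:,2]>zlo)&(p[:,2]<zhi)]
    if len(p)<5: print(name,len(p));return
    (cx,cy),(w,h),a=cv2.minAreaRect((p[:,:2]*1000).astype(np.float32))
    print(name,len(p),"med",np.median(p,0).round(4),"rect",round(cx,1),round(cy,1),round(w,1),round(h,1),round(a,1))
reg(W,(165,205,275,315),.11,.125,"canister")
reg(W,(145,195,342,386),.124,.14,"carton")
reg(W,(190,222,322,352),.124,.14,"cap")
reg(W,(172,206,312,346),.04,.06,"candle")
reg(W,(228,258,278,308),.034,.05,"tin")
reg(W,(210,240,370,400),.045,.07,"jar")
reg(W,(210,300,455,550),.032,.04,"pan")
reg(W,(220,380,70,200),.014,.024,"trayrim")
reg(W,(150,275,250,415),.056,.07,"crateends")
reg(S,(210,340,200,370),.11,.125,"can S"); reg(S,(225,275,225,273),.124,.14,"carton S"); reg(S,(215,245,270,305),.122,.14,"cap S")
reg(S,(205,255,105,190),.032,.04,"pan S"); reg(S,(200,310,430,540),.014,.024,"trayrim S"); reg(S,(220,330,200,375),.06,.068,"crate S")
E
```

```text
canister 701 med [0.6577 0.0282 0.1123] rect 658.1 28.1 51.1 51.3 42.2
carton 1058 med [ 0.6716 -0.0886  0.1294] rect 672.5 -89.1 53.8 56.6 7.5
cap 331 med [ 0.6097 -0.0397  0.1292] rect 610.4 -39.8 32.0 32.7 39.3
candle 541 med [ 0.6693 -0.0304  0.0423] rect 673.0 -33.5 63.0 55.7 2.8
tin 482 med [0.574  0.0395 0.0364] rect 570.9 38.6 46.8 50.2 86.2
jar 477 med [ 0.5919 -0.1244  0.0572] rect 587.1 -125.6 56.2 41.5 12.0
pan 3682 med [ 0.5192 -0.3294  0.0339] rect 520.9 -329.5 131.0 129.5 85.0
trayrim 1429 med [0.4854 0.3308 0.0157] rect 501.7 328.2 170.6 261.6 82.1
crateends 1772 med [ 0.6114 -0.1141  0.0607] rect 630.2 -35.7 152.6 256.2 6.9
can S 1054 med [0.666  0.0154 0.1162] rect 652.3 -31.4 80.8 171.8 7.8
carton S 924 med [ 0.6786 -0.086   0.1333] rect 672.4 -86.9 55.5 55.8 7.1
cap S 289 med [ 0.6171 -0.0375  0.1326] rect 611.4 -37.2 32.7 34.5 55.4
pan S 2175 med [ 0.5265 -0.3264  0.0374] rect 520.5 -327.4 131.8 130.0 13.1
trayrim S 1285 med [0.5337 0.3421 0.0187] rect 501.3 330.2 170.3 265.8 82.2
crate S 1346 med [ 0.6584 -0.043   0.065 ] rect 629.6 -34.1 155.6 256.3 6.8
```

View pics/crop0.png

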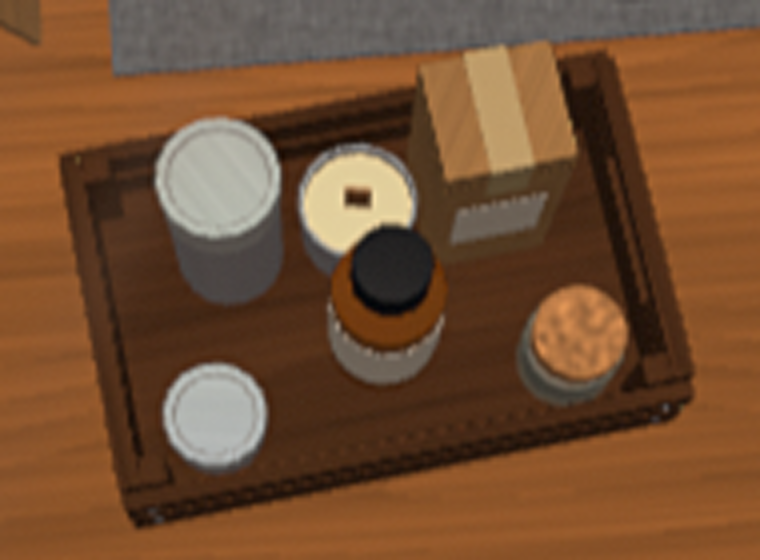

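The enlarged crop confirms which thing stands where: canister at +y back, carton at -y back, bottle in front. The fits match a crate at (0.630, -0.035) with yaw 7.0°, and all spots agree within 2 mm. I'll close along the crate's x (yaw -83) for all three tall things.

```bash
cat > go.py <<'E'
import sys,numpy as np
from scipy.spatial.transform import Rotation as R
from plant import r
# per target "x,y,z,yaw" (mm,deg): shift in tool axes + rotvec from measured pose
s=r.get_state(); p=s["tcp_pos"]; Q=R.from_euler("xyz",s["eef_rot"],degrees=True)
print("t",round(s["time_s"],1),"tcp",(p*1000).round(1),s["eef_rot"].round(2),"F",s["contact_force"].round(1),"w",round(s["gripper_width"]*1000,1),round(s["gripper_force"],1),"j",s["joints"].round(0))
for a in sys.argv[1:]:
    x,y,z,w=map(float,a.split(","))
    G=R.from_euler("xyz",[180,0,w],degrees=True)
    print(a,Q.inv().apply(np.array([x,y,z])/1000-p).round(4),(Q.inv()*G).as_rotvec(degrees=True).round(2))
E
python3 go.py 611,-38.5,240,-83
python3 - <<'E'
import numpy as np
from h import cloud
for n in("top0","scene0"):
    W=cloud(dict(np.load(n+".npz"))).reshape(-1,3)
    for x0,x1,y0,y1 in[(.2,.45,-.75,-.4),(.45,.6,-.5,-.15),(.3,.62,-.2,.2)]:
        q=W[(W[:,0]>x0)&(W[:,0]<x1)&(W[:,1]>y0)&(W[:,1]<y1)]; print(n,len(q),np.nanmax(q[:,2]) if len(q) else 0)
    q=W[(W[:,0]>.6)&(W[:,0]<.72)&(W[:,1]>-.02)&(W[:,1]<.08)&(W[:,2]>.11)&(W[:,2]<.125)]
    print("can",(q[:,:2].min(0)+q[:,:2].max(0))/2)
E
```

```text
t 0.1 tcp [ 284.7 -611.5  225.8] [ 1.7992e+02 -1.0000e-02 -1.5504e+02] F [-0.3  0.3 -0. ] w 87.6 0.0 j [-49.  21.   1.  -0. -70. -17.]
611,-38.5,240,-83 [-0.5376  0.3818 -0.0138] [ 8.000e-02  4.000e-02 -7.204e+01]
top0 12754 0.07888914072215569
top0 14895 0.06446892510595648
top0 39655 0.13265559369046176
can [0.65867534 0.02832094]
scene0 13982 0.4016638102333898
scene0 8365 0.06705942552982813
scene0 13442 0.1356150483972396
can [0.65891436 0.03021395]
```

Units first: shifts go in mm and turns go in units of 10 degrees. So -0.34 m is -340, -0.31 m is -310, -60 degrees is -6.

```bash
python3 drive.py '{"offsets": [[0,0,-20,0,0,0],[-40,30,-40,0,0,-0.6],[-70,50,-40,0,0,-1.2],[-100,70,-40,0,0,-1.8],[-130,90,-40,0,0,-2.4],[-160,110,-40,0,0,-3],[-190,130,-40,0,0,-3.6],[-220,155,-40,0,0,-4.2],[-250,180,-40,0,0,-4.8],[-280,200,-40,0,0,-5.4],[-310,220,-40,0,0,-6],[-340,240,-40,0,0,-6.6]]}' 0.06 12; python3 go.py 611,-38.5,240,-83
```

```text
time_s: 1.1
tcp_pos: [0.4922, -0.249, 0.2665]
eef_rot: [180.0, 0.0, -88.7]
contact_force: [1.1, -1.5, -0.1]
gripper_width: 0.0599
gripper_force: 0.0
t 1.1 tcp [ 492.2 -249.   266.5] [ 1.800e+02  1.000e-02 -8.872e+01] F [ 1.1 -1.5 -0.1] w 59.9 0.0 j [ -6.   8. -11.  -0. -71.   8.]
611,-38.5,240,-83 [-0.2078 -0.1234  0.0266] [-0.    0.01 -5.72]
```

In the tool's units: -0.208 m is -208, -0.19 m is -190, -5 degrees is -0.5.

```bash
python3 drive.py '{"offsets": [[-35,-20,3,0,0,-0.1],[-70,-40,7,0,0,-0.2],[-100,-60,10,0,0,-0.3],[-130,-80,14,0,0,-0.4],[-160,-95,18,0,0,-0.5],[-190,-112,22,0,0,-0.55],[-208,-123.4,26.6,0,0,-0.57],[-208,-123.4,26.6,0,0,-0.57],[-208,-123.4,26.6,0,0,-0.57]]}'; python3 go.py 611,-38.5,110,-83
python3 - <<'E'
from plant import r
import cv2,numpy as np
c=r.capture("wrist"); cv2.imwrite("pics/w1.png",c["frame"][:,:,::-1]); np.savez("w1.npz",**c)
from h import cloud
W=cloud(c).reshape(-1,3)
for n,z0,z1,x0,x1,y0,y1 in[("cap",.125,.14,.58,.64,-.07,-.005),("can",.11,.125,.62,.7,-.01,.07),("carton",.125,.14,.64,.72,-.13,-.05)]:
    q=W[(W[:,2]>z0)&(W[:,2]<z1)&(W[:,0]>x0)&(W[:,0]<x1)&(W[:,1]>y0)&(W[:,1]<y1)]
    if len(q)>5: print(n,len(q),cv2.minAreaRect((q[:,:2]*1000).astype(np.float32)),np.median(q[:,2]))
E
```

```text
time_s: 1.85
tcp_pos: [0.6116, -0.0396, 0.2388]
eef_rot: [179.9, -0.0, -83.2]
contact_force: [-0.1, -0.3, -0.1]
gripper_width: 0.0598
gripper_force: 0.0
t 1.9 tcp [611.6 -39.6 238.8] [ 1.7987e+02 -1.0000e-02 -8.3220e+01] F [-0.1 -0.3 -0.1] w 59.8 0.0 j [ 15.  14.  -6.  -0. -69.  -8.]
611,-38.5,110,-83 [-0.0012  0.0002  0.1288] [ 0.13 -0.01 -0.22]
cap 1935 ((610.058349609375, -40.462955474853516), (32.99003219604492, 32.927467346191406), 7.506899356842041) 0.13174186209576416
can 1847 ((650.5736083984375, 22.446754455566406), (35.273616790771484, 49.880157470703125), 33.22330093383789) 0.11464917062723096
carton 7524 ((671.6356201171875, -89.15939331054688), (53.39588165283203, 56.084407806396484), 6.88641357421875) 0.13201151631296146
```

View pics/w1.png

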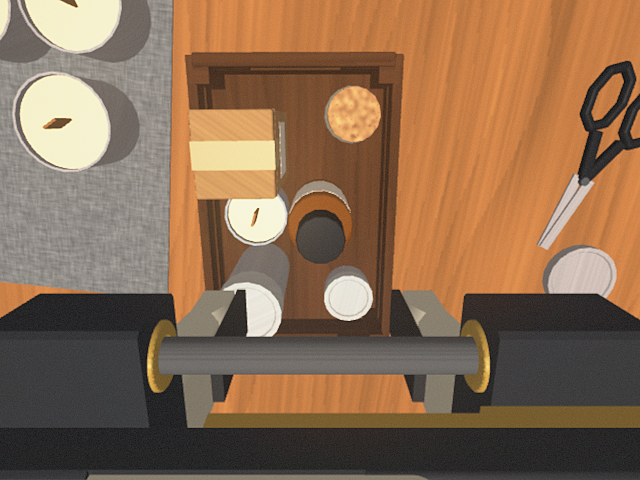

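The wrist view shows the cap at (321,237), the carton on the left at (232,153) and the canister at (255,310). It agrees with the other cameras, so I'm descending to the cap with TCP at about 0.109.

```bash
python3 drive.py '{"offsets": [[-0.5,0,30,0,0,-0.02],[-0.5,0,60,0,0,-0.02],[-0.5,-1,85,0,0,-0.02],[-0.5,-1,110,0,0,-0.02],[-0.5,-1,125,0,0,-0.02],[-0.5,-1,130,0,0,-0.02],[-0.5,-1,130,0,0,-0.02]]}' && python3 drive.py '{"offsets": [[0,0,0,0,0,0],[0,0,0,0,0,0],[0,0,0,0,0,0],[0,0,0,0,0,0],[0,0,0,0,0,0],[0,0,0,0,0,0]]}' 0.02 20; python3 go.py 611,-38.5,262,-83
```

```text
time_s: 2.48
tcp_pos: [0.6116, -0.0412, 0.109]
eef_rot: [179.9, -0.0, -83.2]
contact_force: [-0.7, 0.6, 0.6]
gripper_width: 0.0599
gripper_force: 0.0
time_s: 2.98
tcp_pos: [0.6127, -0.0402, 0.1108]
eef_rot: [-180.0, -0.0, -83.1]
contact_force: [-1.9, -0.2, 4.7]
gripper_width: 0.0335
gripper_force: 20.0
t 3.0 tcp [612.7 -40.2 110.8] [-1.7997e+02 -1.0000e-02 -8.3120e+01] F [-1.9 -0.2  4.7] w 33.5 20.0 j [ 14.  20. -16.   0. -54.  -8.]
611,-38.5,262,-83 [-0.0018  0.0014 -0.1512] [-0.03 -0.01 -0.12]
```

In the tool's units: -0.155 m is -155, -0.15 m is -150.

```bash
python3 drive.py '{"offsets": [[0,0,-10,0,0,0],[0,0,-30,0,0,0],[0,0,-55,0,0,0],[0,0,-80,0,0,0],[0,0,-105,0,0,0],[0,0,-130,0,0,0],[0,0,-150,0,0,0],[0,0,-155,0,0,0],[0,0,-155,0,0,0]]}'; python3 go.py; python3 - <<'E'
import numpy as np
a=np.radians(-7.9); R=np.array([[np.cos(a),-np.sin(a)],[np.sin(a),np.cos(a)]])
for n,p in dict(can=(80,-38),bottle=(0,40),carton=(-78,-38)).items(): print(n,(np.array([501.5,329])+R@np.array(p)).round(1))
E
```

```text
time_s: 3.73
tcp_pos: [0.6133, -0.0399, 0.267]
eef_rot: [-179.8, 0.0, -83.1]
contact_force: [0.1, 0.5, -1.8]
gripper_width: 0.0335
gripper_force: 19.9
t 3.7 tcp [613.3 -39.9 267. ] [-1.798e+02  3.000e-02 -8.313e+01] F [ 0.1  0.5 -1.8] w 33.5 19.9 j [ 14.  13.  -4.   0. -72.  -8.]
can [575.5 280.4]
bottle [507.  368.6]
carton [419.  302.1]
```

```bash
python3 go.py 507,368.6,230,-83; python3 drive.py '{"offsets": [[-15,-4,0,0,0,0],[-45,-12,0,0,0,0],[-80,-21,0,0,0,0],[-115,-30,0,0,0,0],[-150,-39,0,0,0,0],[-185,-48,0,0,0,0],[-220,-57,0,0,0,0],[-255,-66,0,0,0,0],[-290,-76,10,0,0,0],[-325,-85,20,0,0,0],[-355,-93,30,0,0,0],[-380,-100,40,0,0,0]]}'; python3 go.py 507,368.6,112,-83
```

```text
t 3.7 tcp [613.3 -39.9 267. ] [-1.798e+02  3.000e-02 -8.313e+01] F [ 0.1  0.5 -1.8] w 33.5 19.9 j [ 14.  13.  -4.   0. -72.  -8.]
507,368.6,230,-83 [-0.4183  0.0568  0.037 ] [-0.2   0.03 -0.13]
time_s: 4.73
tcp_pos: [0.6653, 0.3518, 0.2216]
eef_rot: [179.8, -0.1, -83.1]
contact_force: [0.7, -0.6, -1.9]
gripper_width: 0.0337
gripper_force: 19.9
t 4.7 tcp [665.3 351.8 221.6] [ 1.7982e+02 -7.0000e-02 -8.3070e+01] F [ 0.7 -0.6 -1.9] w 33.7 19.9 j [ 43.  28.  12.  -0. -74. -36.]
507,368.6,112,-83 [-0.0359  0.1547  0.11  ] [ 0.18 -0.07 -0.07]
```

In the tool's units: 0.155 m is 155, 0.153 m is 153.

```bash
python3 drive.py '{"offsets": [[-4,15,0,0,0,0],[-10,45,0,0,0,0],[-18,80,20,0,0,0],[-26,115,40,0,0,0],[-33,140,60,0,0,0],[-36,153,80,0,0,0],[-36,155,95,0,0,0],[-36,155,105,0,0,0],[-36,155,110,0,0,0],[-36,155,110,0,0,0],[-36,155,110,0,0,0]]}'; python3 go.py 507,368.6,107,-83
```

```text
time_s: 5.65
tcp_pos: [0.5088, 0.3663, 0.1147]
eef_rot: [180.0, -0.0, -83.2]
contact_force: [0.4, 0.8, -1.0]
gripper_width: 0.0336
gripper_force: 20.0
t 5.7 tcp [508.8 366.3 114.7] [ 1.7999e+02 -3.0000e-02 -8.3150e+01] F [ 0.4  0.8 -1. ] w 33.6 20.0 j [ 54.  21. -14.   0. -55. -47.]
507,368.6,107,-83 [-0.0025  0.0016  0.0077] [ 0.01 -0.03 -0.15]
```

```bash
python3 drive.py '{"offsets": [[0,0,3,0,0,0],[0,0,5,0,0,0],[0,0,6,0,0,0],[0,0,7,0,0,0],[0,0,7,0,0,0],[0,0,7,0,0,0]]}'
```

```text
time_s: 6.15
tcp_pos: [0.5083, 0.3663, 0.1081]
eef_rot: [-180.0, 0.0, -83.1]
contact_force: [0.3, -0.1, -1.8]
gripper_width: 0.0335
gripper_force: 20.0
```

```bash
python3 drive.py '{"offsets": [[0,0,1,0,0,0],[0,0,1,0,0,0],[0,0,1,0,0,0]]}'|sed -n '2p;4p';python3 drive.py '{"offsets": [[0,0,1,0,0,0],[0,0,1,0,0,0],[0,0,1,0,0,0]]}'|sed -n '2p;4p'
```

```text
tcp_pos: [0.5082, 0.3663, 0.107]
contact_force: [0.4, -0.3, -2.1]
tcp_pos: [0.5085, 0.3667, 0.1068]
contact_force: [-2.1, -0.7, 5.2]
```

```bash
python3 drive.py '{"offsets": [[0,0,0,0,0,0],[0,0,0,0,0,0],[0,0,0,0,0,0],[0,0,0,0,0,0]]}' 0.06; python3 go.py 658.8,29,200,-83; 
```

```text
time_s: 6.98
tcp_pos: [0.5083, 0.3662, 0.1057]
eef_rot: [180.0, -0.0, -83.1]
contact_force: [0.2, 1.4, -0.8]
gripper_width: 0.0549
gripper_force: 0.0
t 7.0 tcp [508.3 366.2 105.7] [ 1.7999e+02 -1.0000e-02 -8.3140e+01] F [ 0.2  1.4 -0.8] w 54.9 0.0 j [ 54.  22. -15.   0. -54. -47.]
658.8,29,200,-83 [ 0.3528 -0.1091 -0.0942] [ 0.01 -0.01 -0.14]
```

```bash
python3 drive.py '{"offsets": [[0,0,-20,0,0,0],[0,0,-50,0,0,0],[0,0,-85,0,0,0],[30,-10,-94,0,0,0],[70,-20,-94,0,0,0],[105,-30,-94,0,0,0],[140,-40,-94,0,0,0],[175,-52,-94,0,0,0],[210,-63,-94,0,0,0],[245,-74,-94,0,0,0],[280,-85,-94,0,0,0],[315,-96,-94,0,0,0]]}' 0.07; python3 drive.py '{"offsets": [[25,-9,0,0,0,0],[37,-13.1,0,0,0,-0.01],[37,-13.1,0,0,0,-0.01],[37,-13.1,0,0,0,-0.01]]}';  python3 go.py 658.8,29,88,-83
```

```text
time_s: 7.98
tcp_pos: [0.6417, 0.0633, 0.1999]
eef_rot: [-180.0, -0.0, -83.1]
contact_force: [0.3, 0.8, 0.2]
gripper_width: 0.0697
gripper_force: 0.0
time_s: 8.32
tcp_pos: [0.6586, 0.0294, 0.1994]
eef_rot: [180.0, 0.0, -83.1]
contact_force: [-0.2, -0.0, -0.3]
gripper_width: 0.0701
gripper_force: 0.0
t 8.3 tcp [658.6  29.4 199.4] [179.96   0.   -83.12] F [-0.2 -0.  -0.3] w 70.1 0.0 j [ 19.  20.  -4.  -0. -66. -13.]
658.8,29,88,-83 [ 0.0004 -0.0002  0.1114] [ 0.04  0.   -0.12]
```

```bash
python3 - <<'E'
from plant import r
import cv2,numpy as np
from h import cloud
for n in("top","scene"):
    c=r.capture(n); cv2.imwrite(f"pics/{n}2.png",c["frame"][:,:,::-1])
E
```

```text
(no output)
```

View pics/scene2.png

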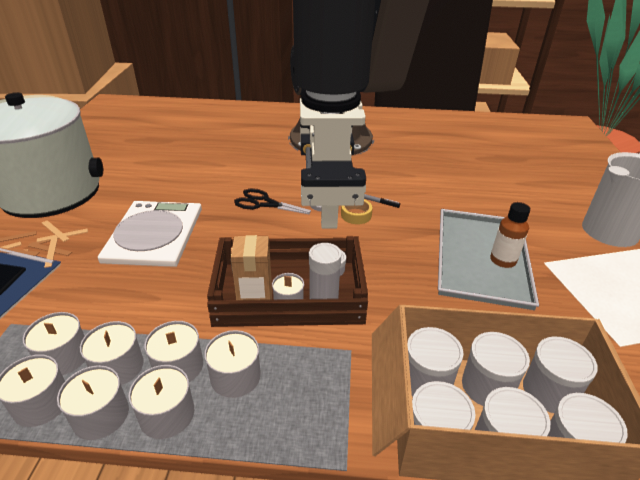

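The bottle stands upright on the tray at about (510,240), and the gripper is above the canister at (325,265). Next I grip the canister.

In the tool's units: 0.111 m is 111, 0.109 m is 109.

```bash
python3 drive.py '{"offsets": [[0,0,30,0,0,0],[0,0,60,0,0,0],[0,0,85,0,0,0],[0,0,100,0,0,0],[0,0,109,0,0,0],[0,0,111,0,0,0],[0,0,111,0,0,0]]}' |sed -n '2p;4p' && python3 drive.py '{"offsets": [[0,0,0,0,0,0],[0,0,0,0,0,0],[0,0,0,0,0,0],[0,0,0,0,0,0],[0,0,0,0,0,0],[0,0,0,0,0,0]]}' 0.045 20; python3 go.py
```

```text
tcp_pos: [0.6587, 0.0307, 0.0891]
contact_force: [0.2, 0.4, 0.8]
time_s: 9.5
tcp_pos: [0.659, 0.0298, 0.09]
eef_rot: [-179.9, -0.0, -83.0]
contact_force: [-1.3, 0.2, 6.0]
gripper_width: 0.0517
gripper_force: 20.0
t 9.5 tcp [659.   29.8  90. ] [-179.93   -0.    -83.03] F [-1.3  0.2  6. ] w 51.7 20.0 j [ 20.  25. -11.   0. -54. -13.]
```

```bash
python3 drive.py '{"offsets": [[0,0,-10,0,0,0],[0,0,-30,0,0,0],[0,0,-55,0,0,0],[0,0,-80,0,0,0],[0,0,-105,0,0,0],[0,0,-125,0,0,0],[0,0,-130,0,0,0],[0,0,-130,0,0,0]]}'|sed -n '2p;4p'; python3 go.py 575.5,280.4,215,-83 575.5,280.4,92,-83
```

```text
tcp_pos: [0.6594, 0.0301, 0.221]
contact_force: [0.4, 0.3, -2.8]
t 10.2 tcp [659.4  30.1 221. ] [-1.798e+02  4.000e-02 -8.304e+01] F [ 0.4  0.3 -2.8] w 51.4 19.9 j [ 20.  19.  -2.   0. -69. -13.]
575.5,280.4,215,-83 [-0.2587  0.053   0.006 ] [-0.2   0.04 -0.04]
575.5,280.4,92,-83 [-0.2586  0.0534  0.129 ] [-0.2   0.04 -0.04]
```

In the tool's units: -0.2585 m is -258.5, -0.245 m is -245.

```bash
python3 drive.py '{"offsets": [[-15,3,0,0,0,0],[-45,9,0,0,0,0],[-80,16,0,0,0,0],[-115,23,0,0,0,0],[-150,31,0,0,0,0],[-185,38,0,0,0,0],[-220,45,10,0,0,0],[-245,51,30,0,0,0],[-258.5,53,55,0,0,0],[-258.5,53,80,0,0,0],[-258.5,53,100,0,0,0],[-258.5,53,115,0,0,0]]}'|sed -n '2p;4p'; python3 drive.py '{"offsets": [[0,0,8,0,0,0],[0,0,12,0,0,0],[0,0,13,0,0,0],[0,0,13,0,0,0],[0,0,13,0,0,0],[0,0,13,0,0,0]]}'|sed -n '2p;4p'; python3 go.py 575.5,280.4,86,-83
```

```text
tcp_pos: [0.5721, 0.2796, 0.0997]
contact_force: [-0.4, 0.3, -2.7]
tcp_pos: [0.5752, 0.2804, 0.0921]
contact_force: [0.6, -0.3, -2.1]
t 11.7 tcp [575.2 280.4  92.1] [-1.7991e+02  6.0000e-02 -8.3040e+01] F [ 0.6 -0.3 -2.1] w 52.2 19.9 j [ 43.  24. -14.   0. -53. -36.]
575.5,280.4,86,-83 [-0.     -0.0003  0.0061] [-0.09  0.06 -0.04]
```

In the tool's units: 0.004 m is 4, 0.002 m is 2.

```bash
python3 drive.py '{"offsets": [[0,0,2,0,0,0],[0,0,4,0,0,0],[0,0,4,0,0,0],[0,0,4,0,0,0]]}'|sed -n '2p;4p';python3 drive.py '{"offsets": [[0,0,1,0,0,0],[0,0,1,0,0,0],[0,0,1,0,0,0]]}'|sed -n '2p;4p';
```

```text
tcp_pos: [0.5746, 0.2799, 0.0869]
contact_force: [-0.4, -0.3, -1.9]
tcp_pos: [0.5748, 0.2801, 0.0861]
contact_force: [-0.1, 0.5, -0.5]
```

```bash
python3 drive.py '{"offsets": [[0,0,1,0,0,0],[0,0,1,0,0,0],[0,0,1,0,0,0]]}'|sed -n '2p;4p'
```

```text
tcp_pos: [0.5749, 0.2802, 0.086]
contact_force: [-3.2, -1.5, 6.3]
```

```bash
python3 drive.py '{"offsets": [[0,0,0,0,0,0],[0,0,0,0,0,0],[0,0,0,0,0,0],[0,0,0,0,0,0],[0,0,0,0,0,0]]}' 0.07 |sed -n '2p;5p'; python3 go.py 672.3,-88.3,210,-83 
```

```text
tcp_pos: [0.5748, 0.28, 0.0849]
gripper_width: 0.0698
t 12.9 tcp [574.8 280.   84.9] [180.    -0.   -83.03] F [ 0.   0.1 -0.3] w 69.8 0.0 j [ 43.  24. -14.   0. -52. -36.]
672.3,-88.3,210,-83 [ 0.3775 -0.0521 -0.1251] [ 0.   -0.   -0.03]
```

In the tool's units: 0.335 m is 335, 0.3 m is 300.

```bash
python3 drive.py '{"offsets": [[0,0,-20,0,0,0],[0,0,-55,0,0,0],[0,0,-90,0,0,0],[20,-3,-120,0,0,0],[60,-8,-125,0,0,0],[100,-14,-125,0,0,0],[140,-19,-125,0,0,0],[180,-25,-125,0,0,0],[220,-30,-125,0,0,0],[260,-36,-125,0,0,0],[300,-41,-125,0,0,0],[335,-46,-125,0,0,0]]}'|sed -n '2p'; python3 drive.py '{"offsets": [[30,-4,0,0,0,0],[42.5,-6,0,0,0,0],[42.5,-6,0,0,0,0],[42.5,-6,0,0,0,0]]}'|sed -n '2p'; python3 go.py 672.3,-88.3,104,-83
```

```text
tcp_pos: [0.6612, -0.0494, 0.21]
tcp_pos: [0.672, -0.089, 0.2095]
t 14.2 tcp [672.  -89.  209.5] [ 1.7996e+02  1.0000e-02 -8.3130e+01] F [-0.   1.1 -0.7] w 69.8 0.0 j [  9.  21.  -0.  -0. -68.  -2.]
672.3,-88.3,104,-83 [-0.0006 -0.0004  0.1055] [ 0.04  0.01 -0.13]
```

In the tool's units: 0.105 m is 105, 0.104 m is 104.

```bash
python3 drive.py '{"offsets": [[0,0,30,0,0,0],[0,0,60,0,0,0],[0,0,85,0,0,0],[0,0,98,0,0,0],[0,0,104,0,0,0],[0,0,105,0,0,0],[0,0,105,0,0,0]]}' |sed -n '2p;4p' && python3 drive.py '{"offsets": [[0,0,0,0,0,0],[0,0,0,0,0,0],[0,0,0,0,0,0],[0,0,0,0,0,0],[0,0,0,0,0,0],[0,0,0,0,0,0]]}' 0.045 20; python3 drive.py '{"offsets": [[0,0,-10,0,0,0],[0,0,-30,0,0,0],[0,0,-55,0,0,0],[0,0,-80,0,0,0],[0,0,-105,0,0,0],[0,0,-125,0,0,0],[0,0,-130,0,0,0],[0,0,-130,0,0,0]]}'|sed -n '2p;4p'; python3 go.py 419,302.1,225,-83 419,302.1,105,-83
```

```text
tcp_pos: [0.6725, -0.0875, 0.1056]
contact_force: [0.3, 0.7, 0.6]
time_s: 15.33
tcp_pos: [0.6726, -0.0884, 0.106]
eef_rot: [-179.9, -0.0, -83.0]
contact_force: [-2.3, 1.6, 6.5]
gripper_width: 0.0521
gripper_force: 20.0
tcp_pos: [0.6728, -0.0884, 0.2371]
contact_force: [1.0, 0.2, -2.1]
t 16.0 tcp [672.8 -88.4 237.1] [-179.81    0.    -83.04] F [ 1.   0.2 -2.1] w 52.1 20.0 j [  9.  20.   2.   0. -71.  -2.]
419,302.1,225,-83 [-0.4184  0.2047  0.0115] [-0.19  0.   -0.04]
419,302.1,105,-83 [-0.4184  0.2051  0.1314] [-0.19  0.   -0.04]
```

In the tool's units: -0.395 m is -395, -0.36 m is -360.

```bash
python3 drive.py '{"offsets": [[-15,7,0,0,0,0],[-45,22,0,0,0,0],[-80,39,0,0,0,0],[-115,56,0,0,0,0],[-150,73,0,0,0,0],[-185,90,0,0,0,0],[-220,108,0,0,0,0],[-255,125,0,0,0,0],[-290,142,0,0,0,0],[-325,159,0,0,0,0],[-360,176,0,0,0,0],[-395,193,10,0,0,0]]}'|sed -n '2p;4p'; python3 go.py 419,302.1,225,-83 419,302.1,110,-83
```

```text
tcp_pos: [0.4314, 0.2817, 0.2252]
contact_force: [1.6, 1.2, -1.2]
t 17.0 tcp [431.4 281.7 225.2] [-1.7995e+02  3.0000e-02 -8.3030e+01] F [ 1.6  1.2 -1.2] w 52.0 20.0 j [ 55.   5. -19.   0. -65. -48.]
419,302.1,225,-83 [-0.0218  0.0099  0.0002] [-0.05  0.03 -0.03]
419,302.1,110,-83 [-0.0217  0.01    0.1152] [-0.05  0.03 -0.03]
```

In the tool's units: 0.118 m is 118, 0.115 m is 115.

```bash
python3 drive.py '{"offsets": [[-15,7,20,0,0,0],[-20,9,45,0,0,0],[-20,9,70,0,0,0],[-20,9,90,0,0,0],[-20,9,105,0,0,0],[-20,9,115,0,0,0],[-20,9,118,0,0,0],[-20,9,118,0,0,0],[-20,9,118,0,0,0]]}'|sed -n '2p;4p'; python3 drive.py '{"offsets": [[0,0,2,0,0,0],[0,0,3,0,0,0],[0,0,3,0,0,0],[0,0,3,0,0,0]]}'|sed -n '2p;4p'
```

```text
tcp_pos: [0.4215, 0.2992, 0.1073]
contact_force: [0.2, 0.5, 0.0]
tcp_pos: [0.4214, 0.2992, 0.1044]
contact_force: [0.5, 0.0, -1.5]
```

In the tool's units: 0.001 m is 1.

```bash
python3 drive.py '{"offsets": [[0,0,1,0,0,0],[0,0,1,0,0,0],[0,0,1,0,0,0]]}'|sed -n '2p;4p'; python3 drive.py '{"offsets": [[0,0,1,0,0,0],[0,0,1,0,0,0],[0,0,1,0,0,0]]}'|sed -n '2p;4p'
```

```text
tcp_pos: [0.4213, 0.2991, 0.103]
contact_force: [0.7, 0.2, -1.8]
tcp_pos: [0.4214, 0.2992, 0.102]
contact_force: [0.5, 0.3, -0.7]
```

```bash
python3 drive.py '{"offsets": [[0,0,0.5,0,0,0],[0,0,1,0,0,0],[0,0,1,0,0,0]]}'|sed -n '2p;4p'; python3 drive.py '{"offsets": [[0,0,0,0,0,0],[0,0,0,0,0,0],[0,0,0,0,0,0],[0,0,0,0,0,0],[0,0,0,0,0,0]]}' 0.07 |sed -n '2p;5p'; python3 go.py 666,-31,180,-173
```

```text
tcp_pos: [0.4214, 0.2993, 0.102]
contact_force: [-3.3, -1.2, 8.4]
tcp_pos: [0.4213, 0.299, 0.1008]
gripper_width: 0.0697
t 19.2 tcp [421.3 299.  100.8] [ 1.7999e+02 -1.0000e-02 -8.3030e+01] F [-0.5 -0.4 -0.1] w 69.7 0.0 j [ 57.  13. -29.   0. -49. -50.]
666,-31,180,-173 [ 0.3573 -0.2029 -0.0791] [-0.000e+00 -1.000e-02  8.997e+01]
```

In the tool's units: 0.31 m is 310, 0.275 m is 275, 13 degrees is 1.3.

```bash
python3 drive.py '{"offsets": [[0,0,-30,0,0,0],[0,0,-65,0,0,0],[0,0,-100,0,0,0],[30,-16,-100,0,0,0.6],[65,-36,-100,0,0,1.3],[100,-56,-100,0,0,2],[135,-76,-100,0,0,2.7],[170,-96,-100,0,0,3.4],[205,-116,-100,0,0,4.1],[240,-136,-100,0,0,4.8],[275,-156,-100,0,0,5.5],[310,-176,-100,0,0,6.2]]}'|sed -n '2,3p'; python3 go.py 666,-31,180,-173
```

```text
tcp_pos: [0.6345, 0.0108, 0.2008]
eef_rot: [180.0, -0.0, -145.4]
t 20.2 tcp [634.5  10.8 200.8] [ 1.8000e+02 -1.0000e-02 -1.4538e+02] F [0.6 0.6 1.5] w 70.2 0.0 j [ 19.  18.  -7.  -0. -65. -74.]
666,-31,180,-173 [-0.0022 -0.0523  0.0208] [ 0.000e+00 -1.000e-02  2.762e+01]
```

```bash
python3 drive.py '{"offsets": [[-1,-20,0,0,0,0.7],[-2,-40,0,0,0,1.4],[-2,-52,10,0,0,2.1],[-2.2,-52.3,20,0,0,2.74],[-2.2,-52.3,20,0,0,2.74],[-2.2,-52.3,20,0,0,2.74]]}'|sed -n '2,3p'; python3 - <<'E'
from plant import r
import cv2,numpy as np
from h import cloud
for n in("top","wrist","scene"):
    c=r.capture(n); cv2.imwrite(f"pics/{n}3.png",c["frame"][:,:,::-1]); W=cloud(c).reshape(-1,3)
    for nm,z0,z1,x0,x1,y0,y1 in[("candle",.038,.055,.62,.72,-.075,.01),("can",.10,.125,.53,.62,.23,.32)]:
        q=W[(W[:,2]>z0)&(W[:,2]<z1)&(W[:,0]>x0)&(W[:,0]<x1)&(W[:,1]>y0)&(W[:,1]<y1)]
        if len(q)>5: print(n,nm,len(q),cv2.minEnclosingCircle((q[:,:2]*1000).astype(np.float32)),np.median(q[:,2]))
E
python3 go.py 666,-31,20,-173
```

```text
tcp_pos: [0.6649, -0.0292, 0.1801]
eef_rot: [-180.0, -0.1, -172.3]
top candle 925 ((686.099853515625, -37.248844146728516), 48.470821380615234) 0.04270478044463366
wrist candle 5982 ((687.467529296875, -35.451053619384766), 49.7374382019043) 0.04476454461323709
scene candle 1108 ((687.3479614257812, -35.45242691040039), 50.14836883544922) 0.046248823927582505
scene can 618 ((573.6109619140625, 278.94049072265625), 27.579744338989258) 0.11150657525719951
t 20.9 tcp [665.6 -28.4 181.8] [-1.7999e+02  6.0000e-02 -1.7222e+02] F [-0.3 -0.1  0.5] w 70.1 0.0 j [ 14.  21.  -4.   0. -64. -97.]
666,-31,20,-173 [ 1.000e-04 -2.600e-03  1.618e-01] [-0.01  0.06  0.78]
```

View pics/wrist3.png

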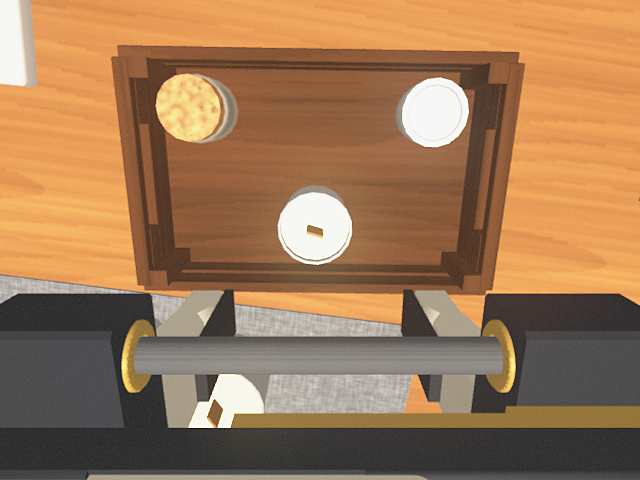

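View pics/scene3.png

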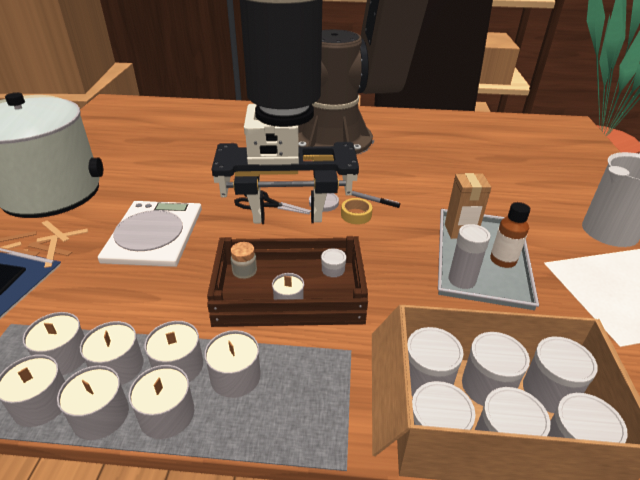

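The wrist view shows the candle's rim centred near (315,228). The scene view shows all three tall things upright on the tray at (467,210), (467,258) and (510,240), with the tin and jar untouched.

```bash
python3 - <<'E'
from plant import r
import numpy as np
for n,u,v in(("wrist",315,228),("top",329,190)):
    c=r.capture(n) if n=="wrist" else dict(np.load("top0.npz")); T=c["cam_to_world"]
    d=T[:3,:3]@np.array([(u-c["cx"])/c["fx"],(v-c["cy"])/c["fy"],1]); o=T[:3,3]
    print(n,(o+d*(.05-o[2])/d[2]).round(4))
E
python3 go.py 666,-31,20,-173
```

```text
wrist [ 0.6647 -0.0319  0.05  ]
top [ 0.6636 -0.032   0.05  ]
t 20.9 tcp [665.6 -28.4 181.9] [-1.8000e+02  7.0000e-02 -1.7226e+02] F [-0.9 -0.1  0.8] w 69.9 0.0 j [ 14.  21.  -4.   0. -64. -97.]
666,-31,20,-173 [ 1.000e-04 -2.600e-03  1.619e-01] [-0.    0.07  0.74]
```

In the tool's units: 0.13 m is 130, -0.003 m is -3, 0.7 degrees is 0.07.

```bash
python3 drive.py '{"offsets": [[1.6,-3,30,0,0,0.07],[1.6,-3,65,0,0,0.07],[1.6,-3,100,0,0,0.07],[1.6,-3,130,0,0,0.07],[1.6,-3,148,0,0,0.07],[1.6,-3,158,0,0,0.07],[1.6,-3,160,0,0,0.07],[1.6,-3,160,0,0,0.07]]}' |sed -n '2,4p' && python3 drive.py '{"offsets": [[0,0,0,0,0,0],[0,0,0,0,0,0],[0,0,0,0,0,0],[0,0,0,0,0,0],[0,0,0,0,0,0],[0,0,0,0,0,0]]}' 0.047 20; python3 drive.py '{"offsets": [[0,0,-10,0,0,0],[0,0,-30,0,0,0],[0,0,-55,0,0,0],[0,0,-80,0,0,0],[0,0,-100,0,0,0],[0,0,-110,0,0,0],[0,0,-110,0,0,0]]}'|sed -n '2p;4,5p'; python3 go.py 520.7,-328.5,130,-173 520.7,-328.5,53,-173
```

```text
tcp_pos: [0.6646, -0.0318, 0.0214]
eef_rot: [-180.0, 0.0, -173.1]
contact_force: [-0.2, -0.9, 0.5]
time_s: 22.12
tcp_pos: [0.665, -0.0318, 0.0225]
eef_rot: [180.0, 0.1, -173.1]
contact_force: [-1.8, 1.8, 6.9]
gripper_width: 0.0536
gripper_force: 20.0
tcp_pos: [0.6655, -0.032, 0.1341]
contact_force: [0.9, -0.7, -1.7]
gripper_width: 0.054
t 22.7 tcp [665.5 -32.  134.1] [ 179.99    0.27 -173.12] F [ 0.9 -0.7 -1.7] w 54.0 20.0 j [ 14.  23.  -8.   0. -59. -97.]
520.7,-328.5,130,-173 [ 0.1793 -0.277   0.0033] [ 0.01  0.27 -0.12]
520.7,-328.5,53,-173 [ 0.1797 -0.277   0.0803] [ 0.01  0.27 -0.12]
```

```bash
python3 drive.py '{"offsets": [[8,-12,0,0,0,0],[24,-37,0,0,0,0],[42,-65,0,0,0,0],[60,-93,0,0,0,0],[78,-120,0,0,0,0],[96,-148,0,0,0,0],[114,-176,0,0,0,0],[132,-204,0,0,0,0],[150,-232,0,0,0,0],[167,-258,10,0,0,0],[177,-274,25,0,0,0],[179.5,-277,45,0,0,0]]}'|sed -n '2p;4p'; python3 drive.py '{"offsets": [[0,0,15,0,0,0],[0,0,25,0,0,0],[0,0,30,0,0,0],[0,0,31,0,0,0],[0,0,31,0,0,0],[0,0,31,0,0,0]]}'|sed -n '2p;4p'; python3 go.py 520.7,-328.5,51,-173
```

```text
tcp_pos: [0.5166, -0.3314, 0.0849]
contact_force: [1.1, 0.8, -1.6]
tcp_pos: [0.5197, -0.3284, 0.0556]
contact_force: [0.2, 0.1, -1.6]
t 24.2 tcp [ 519.7 -328.4   55.6] [-1.7997e+02  4.0000e-02 -1.7308e+02] F [ 0.2  0.1 -1.6] w 53.5 20.0 j [-14.  24. -19.   0. -47. -69.]
520.7,-328.5,51,-173 [-0.001  -0.0002  0.0046] [-0.03  0.04 -0.08]
```

In the tool's units: 0.004 m is 4, 0.002 m is 2.

```bash
python3 drive.py '{"offsets": [[-1,0,2,0,0,0],[-1,0,4,0,0,0],[-1,0,4,0,0,0],[-1,0,4,0,0,0]]}'|sed -n '2p;4p';python3 drive.py '{"offsets": [[0,0,1,0,0,0],[0,0,1,0,0,0],[0,0,1,0,0,0]]}'|sed -n '2p;4p'
```

```text
tcp_pos: [0.5201, -0.3283, 0.0511]
contact_force: [-0.4, 0.4, -1.3]
tcp_pos: [0.5203, -0.3285, 0.0505]
contact_force: [-0.8, 1.0, 4.0]
```

In the tool's units: -0.15 m is -150, -0.13 m is -130.

```bash
python3 drive.py '{"offsets": [[0,0,0,0,0,0],[0,0,0,0,0,0],[0,0,0,0,0,0],[0,0,0,0,0,0],[0,0,0,0,0,0]]}' 0.07 |sed -n '2p;4,5p'; python3 drive.py '{"offsets": [[0,0,-10,0,0,0],[0,0,-30,0,0,0],[0,0,-60,0,0,0],[0,0,-95,0,0,0],[0,0,-130,0,0,0],[0,0,-150,0,0,0],[0,0,-150,0,0,0]]}'|sed -n '2p;4p'; python3 go.py 421.4,299.2,215,-83
```

```text
tcp_pos: [0.5201, -0.3285, 0.0498]
contact_force: [0.7, -0.3, -0.1]
gripper_width: 0.0697
tcp_pos: [0.5225, -0.3297, 0.2068]
contact_force: [-0.5, -0.6, -0.4]
t 25.8 tcp [ 522.5 -329.7  206.8] [-179.72    0.47 -173.08] F [-0.5 -0.6 -0.4] w 69.9 0.0 j [-14.  16.  -9.   0. -65. -69.]
421.4,299.2,215,-83 [ 0.0246  0.6364 -0.0115] [ -0.59   0.14 -90.08]
```

```bash
python3 - <<'E'
from plant import r
import cv2,numpy as np
from h import cloud
c=r.capture("top"); cv2.imwrite("pics/top4.png",cv2.resize(c["frame"][190:340,430:600,::-1],None,fx=3,fy=3))
for n in("top","scene"):
    c=r.capture(n) if n!="top" else c; W=cloud(c).reshape(-1,3)
    q=W[(W[:,2]>.068)&(W[:,2]<.1)&(abs(W[:,0]-.52)<.06)&(abs(W[:,1]+.328)<.06)]
    if len(q)>5: print(n,len(q),cv2.minEnclosingCircle((q[:,:2]*1000).astype(np.float32)),np.median(q,0))
E
```

```text
scene 484 ((520.3956909179688, -326.99005126953125), 28.283981323242188) [ 0.52183447 -0.32526483  0.07444714]
```

View pics/top4.png

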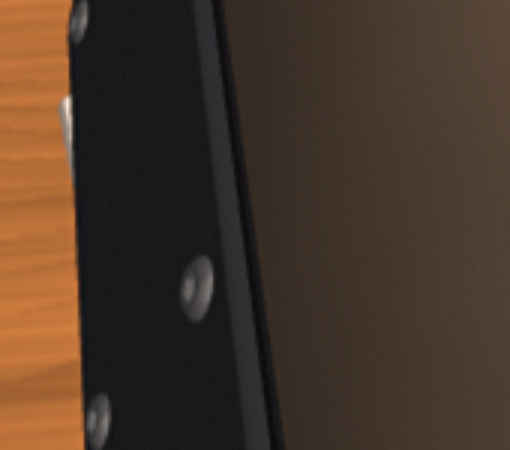

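The arm hides the scale in the top view. The scene camera puts the candle at (520.4, -327.0), against the pan's centre at (520.5, -327.4), so it is centred and level. Now I go back for the carton.

Units first: shifts go in mm and turns go in units of 10 degrees. So 0.02 m is 20, 0.405 m is 405, -71 degrees is -7.1.

```bash
python3 drive.py '{"offsets": [[0,20,-10,0,0,-0.5],[0,55,-12,0,0,-1.1],[0,90,-12,0,0,-1.7],[0,125,-12,0,0,-2.3],[0,160,-12,0,0,-2.9],[0,195,-12,0,0,-3.5],[0,230,-12,0,0,-4.1],[0,265,-12,0,0,-4.7],[0,300,-12,0,0,-5.3],[0,335,-12,0,0,-5.9],[0,370,-12,0,0,-6.5],[0,405,-12,0,0,-7.1]]}'|sed -n '2,3p';python3 go.py 421.4,299.2,200,-83 
```

```text
tcp_pos: [0.4704, 0.0749, 0.2112]
eef_rot: [179.9, -0.1, -101.8]
t 26.9 tcp [470.4  74.9 211.2] [ 1.7992e+02 -5.0000e-02 -1.0184e+02] F [ 0.6 -0.5  0.5] w 70.0 0.0 j [ 33.   2. -25.  -0. -63. -45.]
421.4,299.2,200,-83 [-0.2094  0.0939  0.0112] [  0.08  -0.04 -18.84]
```

```bash
python3 drive.py '{"offsets": [[-30,13,0,0,0,-0.3],[-65,29,0,0,0,-0.6],[-100,45,0,0,0,-0.9],[-135,61,0,0,0,-1.2],[-170,77,5,0,0,-1.5],[-200,90,10,0,0,-1.8],[-209.4,93.9,11,0,0,-1.89],[-209.4,93.9,11,0,0,-1.89],[-209.4,93.9,11,0,0,-1.89]]}'|sed -n '2,3p';python3 go.py 421.4,299.2,102,-83; python3 - <<'E'
from plant import r
import cv2,numpy as np
from h import cloud
for n in("wrist","scene","top"):
    c=r.capture(n); cv2.imwrite(f"pics/{n}5.png",c["frame"][:,:,::-1]); W=cloud(c).reshape(-1,3)
    for nm,z0,z1,x0,x1,y0,y1 in[("carton",.118,.135,.38,.46,.25,.34),("can",.10,.12,.53,.62,.235,.32),("cap",.118,.135,.48,.54,.33,.4)]:
        q=W[(W[:,2]>z0)&(W[:,2]<z1)&(W[:,0]>x0)&(W[:,0]<x1)&(W[:,1]>y0)&(W[:,1]<y1)]
        if len(q)>5: print(n,nm,len(q),cv2.minAreaRect((q[:,:2]*1000).astype(np.float32)),np.median(q[:,2]))
E
```

```text
tcp_pos: [0.4231, 0.2979, 0.1999]
eef_rot: [179.9, -0.1, -83.2]
t 27.6 tcp [423.1 297.9 199.9] [ 1.799e+02 -1.100e-01 -8.319e+01] F [-0.3 -0.3 -0.2] w 69.7 0.0 j [ 57.   7. -21.  -0. -62. -50.]
421.4,299.2,102,-83 [-0.0017  0.0014  0.0979] [ 0.1  -0.11 -0.19]
wrist carton 8202 ((420.342041015625, 298.1862487792969), (53.046417236328125, 56.761165618896484), 7.0223493576049805) 0.12792154409950934
wrist can 6504 ((573.0221557617188, 278.06353759765625), (52.355560302734375, 51.25502014160156), 14.112253189086914) 0.11069373366812522
wrist cap 44 ((515.4517211914062, 353.1678161621094), (7.261706352233887, 0.8796874284744263), 37.97123718261719) 0.12211921938193779
scene carton 580 ((421.5535583496094, 300.42620849609375), (58.270713806152344, 58.232688903808594), 7.203103065490723) 0.12868182909695006
scene can 619 ((574.4238891601562, 279.45330810546875), (50.55216598510742, 53.339385986328125), 81.28273010253906) 0.1115328684454499
scene cap 251 ((508.6379699707031, 368.70635986328125), (33.51332473754883, 32.84484100341797), 27.675750732421875) 0.12839124874041363
top carton 1365 ((421.8955078125, 298.4483947753906), (53.23078536987305, 57.06416320800781), 7.054272174835205) 0.1254074367479271
top can 847 ((574.3089599609375, 278.147216796875), (51.870811462402344, 50.942359924316406), 53.55188751220703) 0.10801975866653457
```

```bash
python3 drive.py '{"offsets": [[-1.7,1.4,30,0,0,-0.01],[-1.7,1.4,60,0,0,-0.01],[-1.7,1.4,85,0,0,-0.01],[-1.7,1.4,96,0,0,-0.01],[-1.7,1.4,98,0,0,-0.01],[-1.7,1.4,98,0,0,-0.01],[-1.7,1.4,98,0,0,-0.01]]}' |sed -n '2,4p' && python3 drive.py '{"offsets": [[0,0,0,0,0,0],[0,0,0,0,0,0],[0,0,0,0,0,0],[0,0,0,0,0,0],[0,0,0,0,0,0],[0,0,0,0,0,0]]}' 0.045 20; python3 drive.py '{"offsets": [[0,0,-10,0,0,0],[0,0,-30,0,0,0],[0,0,-55,0,0,0],[0,0,-80,0,0,0],[0,0,-105,0,0,0],[0,0,-125,0,0,0],[0,0,-135,0,0,0],[0,0,-135,0,0,0],[0,0,-135,0,0,0]]}'|sed -n '2p;4p'; python3 go.py 672.6,-88.4,237,-83 
```

```text
tcp_pos: [0.423, 0.2996, 0.104]
eef_rot: [-179.9, 0.0, -83.2]
contact_force: [-0.9, -0.2, 0.9]
time_s: 28.87
tcp_pos: [0.4225, 0.3, 0.1037]
eef_rot: [-180.0, 0.0, -83.1]
contact_force: [-1.8, -0.2, 6.5]
gripper_width: 0.0522
gripper_force: 20.0
tcp_pos: [0.4219, 0.2995, 0.2375]
contact_force: [-0.3, -0.4, -2.1]
t 29.6 tcp [421.9 299.5 237.5] [ 1.7997e+02  3.0000e-02 -8.3140e+01] F [-0.3 -0.4 -2.1] w 52.0 19.9 j [ 57.   5. -18.  -0. -67. -50.]
672.6,-88.4,237,-83 [ 4.151e-01 -2.026e-01  3.000e-04] [ 0.03  0.03 -0.14]
```

In the tool's units: 0.39 m is 390, 0.36 m is 360.

```bash
python3 drive.py '{"offsets": [[15,-7,0,0,0,0],[45,-22,0,0,0,0],[80,-39,0,0,0,0],[115,-56,0,0,0,0],[150,-73,0,0,0,0],[185,-90,0,0,0,0],[220,-107,0,0,0,0],[255,-124,0,0,0,0],[290,-141,0,0,0,0],[325,-159,0,0,0,0],[360,-176,0,0,0,0],[390,-190,0,0,0,0]]}'|sed -n '2p;4p'; python3 drive.py '{"offsets": [[15,-7,0,0,0,0],[25,-12,0,0,0,-0.01],[25,-12,0,0,0,-0.01],[25,-12,0,0,0,-0.01]]}'|sed -n '2p;4p'; python3 go.py 672.6,-88,112,-83 
```

```text
tcp_pos: [0.6576, -0.0672, 0.235]
contact_force: [0.8, 1.4, -1.7]
tcp_pos: [0.6718, -0.088, 0.2364]
contact_force: [-0.2, 0.9, -1.6]
t 30.9 tcp [671.8 -88.  236.4] [ 1.7986e+02  3.0000e-02 -8.3070e+01] F [-0.2  0.9 -1.6] w 51.8 19.9 j [  9.  21.   2.  -0. -72.  -2.]
672.6,-88,112,-83 [ 0.0002 -0.0011  0.1244] [ 0.14  0.03 -0.07]
```

```bash
python3 drive.py '{"offsets": [[0,0,20,0,0,0],[0,0.8,45,0,0,0],[0,0.8,70,0,0,0],[0,0.8,95,0,0,0],[0,0.8,110,0,0,0],[0,0.8,120,0,0,0],[0,0.8,124,0,0,0],[0,0.8,124,0,0,0],[0,0.8,124,0,0,0],[0,0.8,124,0,0,0]]}'|sed -n '2p;4p'; python3 go.py 672.6,-88,108,-83 
```

```text
tcp_pos: [0.6725, -0.088, 0.1155]
contact_force: [0.1, -0.6, -1.9]
t 31.8 tcp [672.5 -88.  115.5] [-1.7987e+02 -1.0000e-02 -8.3000e+01] F [ 0.1 -0.6 -1.9] w 52.3 19.9 j [  9.  25.  -7.   0. -57.  -2.]
672.6,-88,108,-83 [-0.     -0.0001  0.0075] [-0.13 -0.01  0.  ]
```

In the tool's units: 0.006 m is 6, 0.003 m is 3.

```bash
python3 drive.py '{"offsets": [[0,0,3,0,0,0],[0,0,6,0,0,0],[0,0,6,0,0,0],[0,0,6,0,0,0]]}'|sed -n '2p;4p'; python3 drive.py '{"offsets": [[0,0,1,0,0,0],[0,0,1,0,0,0],[0,0,1,0,0,0]]}'|sed -n '2p;4p'
```

```text
tcp_pos: [0.6716, -0.0885, 0.108]
contact_force: [0.2, 0.3, -1.4]
tcp_pos: [0.6717, -0.0886, 0.1077]
contact_force: [-2.1, 0.2, 5.0]
```

```bash
python3 drive.py '{"offsets": [[0,0,0,0,0,0],[0,0,0,0,0,0],[0,0,0,0,0,0],[0,0,0,0,0,0],[0,0,0,0,0,0]]}' 0.07 |sed -n '2p;4,5p'; python3 go.py 574.9,280.2,200,-83
```

```text
tcp_pos: [0.6716, -0.0883, 0.1067]
contact_force: [0.2, -0.5, -1.0]
gripper_width: 0.0697
t 32.8 tcp [671.6 -88.3 106.7] [179.99   0.   -83.03] F [ 0.2 -0.5 -1. ] w 69.7 0.0 j [  9.  26.  -8.  -0. -57.  -2.]
574.9,280.2,200,-83 [-0.3775  0.0513 -0.0932] [ 0.01  0.   -0.03]
```

```bash
python3 drive.py '{"offsets": [[0,0,-10,0,0,0],[0,0,-30,0,0,0],[0,0,-60,0,0,0],[0,0,-90,0,0,0],[-30,4,-93,0,0,0],[-70,9.5,-93,0,0,0],[-110,15,-93,0,0,0],[-150,20,-93,0,0,0],[-190,26,-93,0,0,0],[-230,31,-93,0,0,0],[-270,37,-93,0,0,0],[-310,42,-93,0,0,0]]}'|sed -n '2p'; python3 drive.py '{"offsets": [[-35,5,0,0,0,0],[-60,8.5,0,0,0,0],[-67.5,9,0,0,0,0],[-67.5,9,0,0,0,0],[-67.5,9,0,0,0,0],[-67.5,9,0,0,0,0]]}'|sed -n '2p'; python3 go.py 574.9,280.2,86,-83
```

```text
tcp_pos: [0.5916, 0.2161, 0.2011]
tcp_pos: [0.5754, 0.2793, 0.2003]
t 34.3 tcp [575.4 279.3 200.3] [-179.99   -0.    -83.06] F [ 0.7 -0.3 -0.1] w 70.1 0.0 j [ 43.  18.  -6.   0. -66. -36.]
574.9,280.2,86,-83 [-0.0009  0.0005  0.1143] [-0.01 -0.   -0.06]
```

```bash
python3 drive.py '{"offsets": [[-1,0.5,30,0,0,0],[-1,0.5,60,0,0,0],[-1,0.5,85,0,0,0],[-1,0.5,105,0,0,0],[-1,0.5,113,0,0,0],[-1,0.5,113,0,0,0],[-1,0.5,113,0,0,0],[-1,0.5,113,0,0,0]]}' |sed -n '2,4p' && python3 drive.py '{"offsets": [[0,0,0,0,0,0],[0,0,0,0,0,0],[0,0,0,0,0,0],[0,0,0,0,0,0],[0,0,0,0,0,0],[0,0,0,0,0,0]]}' 0.045 20; python3 drive.py '{"offsets": [[0,0,-10,0,0,0],[0,0,-30,0,0,0],[0,0,-55,0,0,0],[0,0,-80,0,0,0],[0,0,-105,0,0,0],[0,0,-125,0,0,0],[0,0,-135,0,0,0],[0,0,-135,0,0,0],[0,0,-135,0,0,0]]}'|sed -n '2p;4p'; python3 go.py 659,29.8,222,-83 
```

```text
tcp_pos: [0.5757, 0.2813, 0.0887]
eef_rot: [-179.9, 0.1, -83.0]
contact_force: [1.8, -0.0, 1.1]
time_s: 35.45
tcp_pos: [0.5746, 0.2813, 0.0877]
eef_rot: [-180.0, 0.0, -83.0]
contact_force: [-2.2, -0.9, 5.4]
gripper_width: 0.0515
gripper_force: 20.0
tcp_pos: [0.5742, 0.2811, 0.2215]
contact_force: [-0.2, -0.8, -3.1]
t 36.2 tcp [574.2 281.1 221.5] [ 1.7997e+02  3.0000e-02 -8.3040e+01] F [-0.2 -0.8 -3.1] w 51.5 20.0 j [ 44.  17.  -5.  -0. -68. -37.]
659,29.8,222,-83 [ 0.2597 -0.0537 -0.0007] [ 0.03  0.03 -0.04]
```

In the tool's units: 0.259 m is 259, 0.258 m is 258.

```bash
python3 drive.py '{"offsets": [[15,-3,0,0,0,0],[45,-9,0,0,0,0],[80,-17,0,0,0,0],[115,-24,0,0,0,0],[150,-31,0,0,0,0],[185,-38,0,0,0,0],[220,-46,0,0,0,0],[245,-51,0,0,0,0],[258,-53.5,0,0,0,0],[259,-53.7,0,0,0,0],[259,-53.7,0,0,0,0],[259,-53.7,0,0,0,0]]}'|sed -n '2p;4p'; python3 go.py 659,30.5,96,-83 
```

```text
tcp_pos: [0.6588, 0.0309, 0.2208]
contact_force: [-0.4, 0.5, -1.2]
t 37.2 tcp [658.8  30.9 220.8] [179.9    0.   -83.04] F [-0.4  0.5 -1.2] w 51.5 20.0 j [ 20.  19.  -2.  -0. -69. -13.]
659,30.5,96,-83 [ 0.0004 -0.0004  0.1248] [ 0.1   0.   -0.04]
```

```bash
python3 drive.py '{"offsets": [[0,0,20,0,0,0],[0,0.5,45,0,0,0],[0,0.5,70,0,0,0],[0,0.5,95,0,0,0],[0,0.5,110,0,0,0],[0,0.5,120,0,0,0],[0,0.5,125,0,0,0],[0,0.5,125,0,0,0],[0,0.5,125,0,0,0],[0,0.5,125,0,0,0]]}'|sed -n '2p;4p'; python3 go.py 659,30.5,92,-83 
```

```text
tcp_pos: [0.6596, 0.0309, 0.0983]
contact_force: [-0.2, 0.4, -1.1]
t 38.0 tcp [659.6  30.9  98.3] [-1.7988e+02  1.0000e-02 -8.3000e+01] F [-0.2  0.4 -1.1] w 51.7 20.0 j [ 20.  25. -10.   0. -55. -13.]
659,30.5,92,-83 [0.0003 0.0007 0.0063] [-0.12  0.01  0.  ]
```

```bash
python3 drive.py '{"offsets": [[0,0.4,3,0,0,0],[0,0.4,5,0,0,0],[0,0.4,5,0,0,0],[0,0.4,5,0,0,0]]}'|sed -n '2p;4p'; python3 drive.py '{"offsets": [[0,0,1,0,0,0],[0,0,1,0,0,0],[0,0,1,0,0,0]]}'|sed -n '2p;4p'
```

```text
tcp_pos: [0.6584, 0.0304, 0.0921]
contact_force: [0.4, 0.2, -2.3]
tcp_pos: [0.6586, 0.0303, 0.0917]
contact_force: [-2.4, -0.5, 3.9]
```

Contact again at the expected height. I release and go for the bottle.

```bash
python3 drive.py '{"offsets": [[0,0,0,0,0,0],[0,0,0,0,0,0],[0,0,0,0,0,0],[0,0,0,0,0,0],[0,0,0,0,0,0]]}' 0.07 |sed -n '2p;4,5p'; python3 go.py 508.5,366.7,200,-83
```

```text
tcp_pos: [0.6585, 0.0305, 0.0908]
contact_force: [0.2, -0.4, 0.3]
gripper_width: 0.0697
t 39.0 tcp [658.5  30.5  90.8] [-180.     -0.    -83.03] F [ 0.2 -0.4  0.3] w 69.7 0.0 j [ 20.  25. -11.   0. -54. -13.]
508.5,366.7,200,-83 [-0.352   0.1081 -0.1092] [-0.   -0.   -0.03]
```

```bash
python3 drive.py '{"offsets": [[0,0,-10,0,0,0],[0,0,-30,0,0,0],[0,0,-60,0,0,0],[0,0,-95,0,0,0],[-30,9,-109,0,0,0],[-70,21,-109,0,0,0],[-108,33,-109,0,0,0],[-146,45,-109,0,0,0],[-184,56,-109,0,0,0],[-222,68,-109,0,0,0],[-260,80,-109,0,0,0],[-298,92,-109,0,0,0]]}'|sed -n '2p'; python3 drive.py '{"offsets": [[-30,10,0,0,0,0],[-50,15,0,0,0,0],[-54,16,0,0,0,0],[-54,16,0,0,0,0],[-54,16,0,0,0,0],[-54,16,0,0,0,0]]}' 0.06|sed -n '2p'; python3 go.py 508.5,366.7,107,-83
```

```text
tcp_pos: [0.53, 0.3168, 0.2012]
tcp_pos: [0.5089, 0.3659, 0.2003]
t 40.5 tcp [508.9 365.9 200.3] [-179.99    0.    -83.07] F [ 0.2 -0.4 -0.1] w 60.1 0.0 j [ 54.  17.  -8.   0. -65. -47.]
508.5,366.7,107,-83 [-0.0009  0.0003  0.0933] [-0.01  0.   -0.07]
```

In the tool's units: 0.092 m is 92, 0.09 m is 90.

```bash
python3 drive.py '{"offsets": [[-1,0,30,0,0,0],[-1,0,60,0,0,0],[-1,0,80,0,0,0],[-1,0,90,0,0,0],[-1,0,92,0,0,0],[-1,0,92,0,0,0],[-1,0,92,0,0,0]]}' |sed -n '2,4p' && python3 drive.py '{"offsets": [[0,0,0,0,0,0],[0,0,0,0,0,0],[0,0,0,0,0,0],[0,0,0,0,0,0],[0,0,0,0,0,0],[0,0,0,0,0,0]]}' 0.02 20; python3 drive.py '{"offsets": [[0,0,-10,0,0,0],[0,0,-30,0,0,0],[0,0,-55,0,0,0],[0,0,-80,0,0,0],[0,0,-105,0,0,0],[0,0,-130,0,0,0],[0,0,-150,0,0,0],[0,0,-155,0,0,0],[0,0,-155,0,0,0]]}'|sed -n '2p;4p'; python3 go.py 612.3,-40,263,-83 
```

```text
tcp_pos: [0.5094, 0.368, 0.1094]
eef_rot: [-179.9, 0.1, -83.0]
contact_force: [-0.3, -0.3, 0.6]
time_s: 41.62
tcp_pos: [0.5083, 0.3679, 0.1084]
eef_rot: [-180.0, 0.0, -83.0]
contact_force: [-0.3, -0.2, 3.2]
gripper_width: 0.033
gripper_force: 20.0
tcp_pos: [0.5088, 0.3682, 0.265]
contact_force: [0.7, 0.7, -1.7]
t 42.4 tcp [508.8 368.2 265. ] [-1.7986e+02  1.3000e-01 -8.3030e+01] F [ 0.7  0.7 -1.7] w 33.5 20.0 j [ 54.  15.  -2.   0. -73. -47.]
612.3,-40,263,-83 [ 0.4178 -0.0531  0.0012] [-0.14  0.13 -0.03]
```

In the tool's units: 0.41 m is 410, 0.39 m is 390.

```bash
python3 drive.py '{"offsets": [[15,-2,0,0,0,0],[45,-6,0,0,0,0],[85,-11,0,0,0,0],[125,-16,0,0,0,0],[165,-21,0,0,0,0],[205,-26,0,0,0,0],[245,-31,0,0,0,0],[285,-36,0,0,0,0],[325,-41,0,0,0,0],[360,-46,0,0,0,0],[390,-50,0,0,0,0],[410,-52,0,0,0,0]]}'|sed -n '2p;4p'; python3 drive.py '{"offsets": [[6,-1,0,0,0,0],[6,-1,0,0,0,0],[6,-1,0,0,0,0],[6,-1,0,0,0,0]]}'|sed -n '2p;4p'; python3 go.py 612.3,-39,117,-83 
```

```text
tcp_pos: [0.6089, -0.0362, 0.2608]
contact_force: [-0.1, -0.3, -2.0]
tcp_pos: [0.611, -0.038, 0.2622]
contact_force: [0.3, -0.1, -1.3]
t 43.7 tcp [611.  -38.  262.2] [ 1.7994e+02  1.0000e-02 -8.3000e+01] F [ 0.3 -0.1 -1.3] w 33.2 20.0 j [ 15.  14.  -4.  -0. -72.  -8.]
612.3,-39,117,-83 [ 0.0012 -0.0013  0.1452] [0.06 0.01 0.  ]
```

In the tool's units: 0.12 m is 120, 0.144 m is 144.

```bash
python3 drive.py '{"offsets": [[0.5,-0.5,20,0,0,0],[1,-0.5,45,0,0,0],[1,-0.5,75,0,0,0],[1,-0.5,100,0,0,0],[1,-0.5,120,0,0,0],[1,-0.5,135,0,0,0],[1,-0.5,143,0,0,0],[1,-0.5,144,0,0,0],[1,-0.5,144,0,0,0],[1,-0.5,144,0,0,0]]}'|sed -n '2p;4p'; python3 go.py 612.3,-39,112.5,-83 
```

```text
tcp_pos: [0.6129, -0.0391, 0.1202]
contact_force: [-0.2, 0.2, -1.5]
t 44.5 tcp [612.9 -39.1 120.2] [-179.9    -0.    -82.98] F [-0.2  0.2 -1.5] w 33.3 20.0 j [ 15.  20. -15.   0. -55.  -8.]
612.3,-39,112.5,-83 [-0.0002  0.0006  0.0077] [-0.1  -0.    0.02]
```

```bash
python3 drive.py '{"offsets": [[0,0,3,0,0,0],[0,0,6,0,0,0],[0,0,6,0,0,0],[0,0,6,0,0,0]]}'|sed -n '2p;4p'; python3 drive.py '{"offsets": [[0,0,1,0,0,0],[0,0,1,0,0,0],[0,0,1,0,0,0]]}'|sed -n '2p;4p'
```

```text
tcp_pos: [0.612, -0.0398, 0.113]
contact_force: [-0.7, 0.5, -0.5]
tcp_pos: [0.6123, -0.0397, 0.1124]
contact_force: [-0.2, -0.6, 2.0]
```

Contact. I release, rise and clear the cameras' view.

In the tool's units: -0.2 m is -200, -0.175 m is -175.

```bash
python3 drive.py '{"offsets": [[0,0,0,0,0,0],[0,0,0,0,0,0],[0,0,0,0,0,0],[0,0,0,0,0,0],[0,0,0,0,0,0]]}' 0.06 |sed -n '2p;4,5p'; python3 drive.py '{"offsets": [[0,0,-10,0,0,0],[0,0,-30,0,0,0],[0,0,-60,0,0,0],[0,0,-90,0,0,0],[0,0,-110,0,0,0],[-30,10,-120,0,0,0],[-70,30,-120,0,0,0],[-105,50,-120,0,0,0],[-140,70,-120,0,0,0],[-175,90,-120,0,0,0],[-200,100,-120,0,0,0],[-200,100,-120,0,0,0]]}'|sed -n '2p;4p'
python3 - <<'E'
from plant import r
import cv2,numpy as np
from h import cloud
for n in("scene","top"):
  for k in(0,1):
    c=r.capture(n) if k else dict(np.load(n+"0.npz")); W=cloud(c).reshape(-1,3)
    if k: cv2.imwrite(f"pics/{n}6.png",c["frame"][:,:,::-1])
    for nm,z0,z1,x0,x1,y0,y1 in[("carton",.124,.14,.64,.72,-.13,-.055),("can",.108,.12,.62,.7,-.01,.07),("cap",.124,.138,.58,.64,-.07,-.005),("candle",.068,.1,.47,.57,-.38,-.28)]:
        q=W[(W[:,2]>z0)&(W[:,2]<z1)&(W[:,0]>x0)&(W[:,0]<x1)&(W[:,1]>y0)&(W[:,1]<y1)]
        if len(q)>5: a=cv2.minAreaRect((q[:,:2]*1000).astype(np.float32)); print(n,k,nm,len(q),np.round(a[0],1),np.round(a[1],0),round(a[2],1),round(float(np.median(q[:,2])),4))
E
```

```text
tcp_pos: [0.6121, -0.0397, 0.1119]
contact_force: [-0.3, -0.0, -0.4]
gripper_width: 0.0581
tcp_pos: [0.4867, 0.1499, 0.2334]
contact_force: [0.1, -0.4, 0.2]
scene 0 carton 924 [672.4 -86.9] [56. 56.] 7.1 0.1333
scene 0 can 657 [658.6  30.4] [51. 51.] 5.1 0.1159
scene 0 cap 272 [611.4 -37.2] [33. 35.] 55.4 0.1327
scene 1 carton 919 [671.1 -87.8] [58. 56.] 7.1 0.1332
scene 1 can 653 [658.4  28.7] [52. 51.] 39.2 0.1159
scene 1 cap 269 [612.6 -38.7] [34. 32.] 69.8 0.1328
scene 1 candle 481 [ 519.7 -327.1] [56. 53.] 32.7 0.0745
top 0 carton 1058 [672.5 -89.1] [54. 57.] 7.5 0.1294
top 0 can 737 [658.1  28.1] [51. 51.] 42.2 0.1122
top 0 cap 331 [610.4 -39.8] [32. 33.] 39.3 0.1292
top 1 carton 1060 [670.6 -89.8] [54. 56.] 7.2 0.1294
top 1 can 740 [658.2  27.4] [51. 51.] 58.9 0.1123
top 1 cap 336 [611.4 -40.2] [32. 33.] 86.1 0.1294
top 1 candle 765 [ 520.2 -328.6] [53. 52.] 89.2 0.0705
```

View pics/scene6.png

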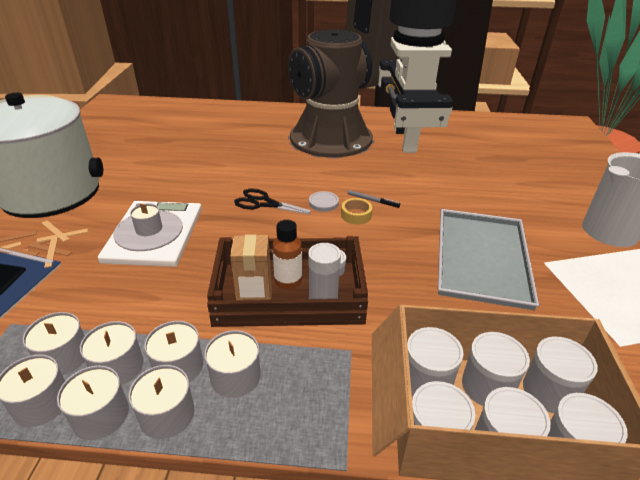

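View pics/top6.png

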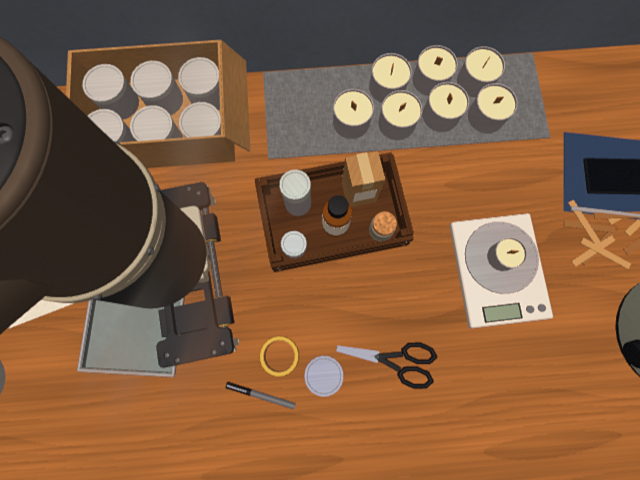

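The three tall things stand upright in the crate, each within about 2 mm of its starting spot. The candle is centred on the pan, at about (145,220) in the scene view. The tray is empty and the gripper touches nothing.

```bash
python3 -c "
from plant import r
print(r.close_job())"
```

```text
the job is handed in; nothing more can be done
None
```

The job is handed in at about 46 s of the 144 s allowed: the candle stands upright in the middle of the scale's pan, the bottle, canister and carton are back upright within about 2 mm of where they stood, and the small tin and jar were left alone.

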